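Pack the drinks-counter caddy and shut its gate

ROBOT

A 6-joint arm with a two-finger parallel gripper is mounted at the origin on the work surface. World frame = base frame: x ahead of the robot, y to its left, z up, the work surface at z = 0. Lengths are in m, angles in rad, forces in N, time in s.
With the tool pointing down it reaches from about 0.4 to 0.925 m from the base axis. Payload 12.5 kg.
Tool frame: the origin (TCP) lies on the centre line of the jaws, within the pads' length; the fingertips stand 8 mm ahead of it and the grasp point (between the pads) lies 11 mm behind it; z points along the fingers, y is the line along which they close (so a half turn about z gives the same grasp; the last joint's range is limited). The gripper opens to 95 mm and grips with 3 to 60 N. Pads are 20 mm wide; open, the fingers measure 119 mm over their backs; the gripper's body (75 mm by 180 mm) begins 59 mm behind the grasp point.
Start: joints at [-1.272, 0.491, 1.559, -0, 1.092, -0.106], TCP at [0.246, -0.574, 0.223] pointing down, gripper open.
Joint ranges: [-3.1, 3.1], [-0.84, 2.19], [0.05, 2.79], [-1.13, 4.28], [0.06, 2.93], [-2.69, 2.69]. Speed limits (rad/s): [2.22, 2.22, 2.79, 3.14, 3.14, 3.14].

INTERFACE

Orientations are given as [roll, pitch, yaw] about the fixed x, y, z axes, in that order (R = Rz(yaw) Ry(pitch) Rx(roll)).
In Python, from cell import * gives the robot as it stands. Calls block until the motion is done:
- move_ptp(position, orientation): joint-space move of the TCP to a pose.
- line_to(position, rotation=None, rate=0.15, threshold=None): straight line of the TCP; rotation=None keeps the orientation; rate is the mean speed in m/s. With threshold (N) it stops when the force on the tool has changed by that much, and returns True; else False.
- goto_joints(angles): joint-space move.
- set_gripper(opening, newtons=None): finger opening in m; newtons is the grip in N (None keeps the last); returns when the fingers have stopped.
- dwell(seconds).
- inverse_kinematics(position, orientation): joint angles nearest the present ones, or None.
- state(): the state.
- capture(name): name is "side" or "top"; returns a dict with "image" (480x640x3 uint8, blue, green, red), "mtx" (3x3 intrinsics, pixels), "k1" (the pictures are not rectified: a ray, as slopes to the right and down, at radius r is drawn at 1 + k1 r^2 times it, then the intrinsics apply), "R" (3x3) and "t" (3): a world point X has camera coordinates R X + t. Camera axes: x right, y down, z forward; pixel columns grow to the right and rows downward; lengths in m; the calibration is good to about 2 mm. A picture is of the moment at which its call begins. There is no depth.
A pose or a line that the arm cannot do raises Unreachable and nothing moves.
- hand_in(): hands the job in; it is judged then, once.
The state is a dict: "time": time; "q": joint angles; "dq": joint speeds; "joint_torque": joint torques, N m; "tool_pos": TCP position; "tool_rot": TCP orientation; "ft_force": force on the tool from outside, world axes, zero at the start; "moment": the same for the moment, N m; "finger_gap": finger opening in m; "finger_force": force on a finger pad.
Only numpy, scipy, OpenCV 4.12 (cv2) and the standard library are available. Lean on these libraries where they do the work, as an engineer would, in place of code of your own. Each camera call takes 0.05 s, during which the arm holds its last target. There are 200 camera calls.

TASK

Tidy the drinks counter: fit the orange-banded pack, the green-banded pack, the blue tin and the round tea tin all into the wooden caddy, upright and standing on the counter, and swing the green gate fully shut. The blue tin is already inside but in the way of the packs and has to move aside; push the two packs in through the mouth along the counter without lifting them, since their bottoms are only folded. Leave the cups, jar, napkins, stirrers and lids where they are.

Things in the scene. Friction and masses are not known exactly. Their poses are not given: they have to be found in the camera images.
- caddy: Low bottomless rack of pale wood fixed to the counter (contents stand on the counter), walls 8 mm thick, 50 mm high. Origin: centre of the inner space at counter height, z up. Inside: 164 mm along x (-82 to +82), 184 mm along y (-92 to +92). Back wall at +x. The front (-x) faces roughly world -y: walled from y = -100 to -34 mm (x from -90 to -82), open mouth from y = -28 to +92 mm.
- mouth (a point): Middle of the caddy's open mouth, 120 mm wide, at x = -86, y = +32 mm in the caddy's frame, counter height; axes as the caddy's, so packs go in along +x. Outside the mouth's +y edge a thin 50 mm high guide wall flares outward, to about 42 mm in front of it and 22 mm beside it.
- gate (a joint): Green gate, upright plate 6 mm thick, z 2 to 46 mm, on a vertical hinge; rad: 0 = shut across the mouth, grows as it swings outward (1.57 = straight out from the front, limit 2.6). At angle q it runs from 8 to 124 mm from the hinge axis along (-sin q, cos q) in the caddy's frame. Stays where it is left; about 1 N at its free end moves it.
- gate_hinge (a point): The gate's hinge axis, 24 mm above the counter, at x = -86, y = -34 mm in the caddy's frame, in a post 12 mm in diameter; the point turns with the gate, its y axis running along the plate from the hinge to the free end.
- big_pack: Closed pack of brown cardboard with orange band, 84 mm along its x, 108 mm along y, 50 mm high, about 0.42 kg, standing before the mouth. Origin: centre of its underside, z up. Bottom only folded shut: slide it, never lift it. It goes in with its x along the caddy's x (108 mm side across the mouth; the two packs one behind the other) and starts turned at most 0.4 rad from that.
- small_pack: Closed pack of white card with green band, 72 mm along its x, 108 mm along y, 50 mm high, about 0.34 kg, standing before the mouth. Origin: centre of its underside, z up. Bottom only folded shut: slide it, never lift it. It goes in with its x along the caddy's x (108 mm side across the mouth; the two packs one behind the other) and starts turned at most 0.4 rad from that.
- blue_tin: Blue oblong tin, 100 mm along its x, 56 mm along its y, 48 mm high, about 0.28 kg; origin: centre of its underside, z up. Stands inside the caddy near the back wall, long side nearly along the caddy's x, but in the packs' way; it may be slid. Its place is against the caddy's wall at y = -92 mm.
- round_tin: Upright brass-coloured tea tin with black lid, 44 mm in diameter, 90 mm high, about 0.15 kg; origin: centre of its underside, z up. Stands on the counter outside the caddy; fits into the nook behind the short front wall once the blue tin is against the y = -92 mm wall.
- cups_a: Shortest and frontmost tower of white paper cups on the black tray, 68 mm wide, 142 mm high; bystander, leave alone. Origin: centre of its underside.
- sugar_jar: Glass sugar jar, 72 mm wide, 110 mm high; bystander, leave alone. Origin: centre of its underside.
- napkins: Steel napkin holder, 90 x 130 mm, 100 mm high; bystander, leave alone. Origin: centre of its underside.
- stirrers: White pot with wooden stirrers, 68 mm wide, 115 mm high; bystander, leave alone. Origin: centre of its underside.
- lid_stack: Stack of black cup lids, 76 mm wide, 44 mm high; bystander, leave alone. Origin: centre of its underside.
Not all that is in view belongs to the job. Of the things that look like the round_tin, take the one that is farthest from the robot's base at the start.

How it is judged:
At the end, for the whole second after the job is handed in: Both packs, the blue tin and the round tin stand upright (within 0.12 rad) and at rest on the counter (undersides within 8 mm of it), inside the caddy's walls, and the gate is shut to within 0.06 rad (x of big_pack in the frame of caddy between -0.046 and 0.046 m and y of big_pack in the frame of caddy between -0.044 and 0.044 m and height (world z) of each of big_pack, small_pack, blue_tin, round_tin below 0.008 m and angle between each of big_pack, small_pack, blue_tin, round_tin's own z axis and vertical below 0.12 rad and linear speed of each of big_pack, small_pack, blue_tin, round_tin below 0.02 m/s and x of small_pack in the frame of caddy between -0.05 and 0.05 m and y of small_pack in the frame of caddy between -0.044 and 0.044 m and x of blue_tin in the frame of caddy between -0.058 and 0.058 m and y of blue_tin in the frame of caddy between -0.07 and 0.07 m and x of round_tin in the frame of caddy between -0.066 and 0.066 m and y of round_tin in the frame of caddy between -0.076 and 0.076 m and value of joint gate below 0.06 rad); the robot touches nothing.
It fails at once if the big pack lifted off the counter or tipped over (height (world z) of big_pack above 0.02 m or angle between big_pack's own z axis and vertical above 0.4 rad).
It fails at once if the small pack lifted off the counter or tipped over (height (world z) of small_pack above 0.02 m or angle between small_pack's own z axis and vertical above 0.4 rad).
It fails at once if the cups, jar, napkins, stirrers or lids knocked over or shifted by more than 4 cm (distance of any of cups_a, sugar_jar, napkins, stirrers, lid_stack from where it was at the start of the episode above 0.04 m or angle between any of cups_a, sugar_jar, napkins, stirrers, lid_stack's own z axis and vertical above 0.5 rad).
It also fails if it takes over 72 s, if anything falls off the work surface, if the arm or the gripper's body presses on something with over 40 N, if the wrist force passes 120 N, or if a joint passes its speed limit or range.

## Working session

There is one attempt and no reset: what is moved stays moved. The work goes in short steps, each a Python script; the robot and the scene stay as the last script left them, time stands still between calls to the robot, and variables do not carry over. Pictures are saved under pics/ and viewed, at most 10 in all, crops included, and the job is handed in when it is done.

```bash
mkdir -p pics; ls; cat > h.py <<'E'
from cell import *
import numpy as np, cv2
def snap(n,f):
    c=capture(n); cv2.imwrite('pics/%s.png'%f,c['image']); np.savez('pics/%s.npz'%f,**c); return c
def load(f): return dict(np.load('pics/%s.npz'%f))
def p2w(c,uv,z):
    """pixels -> world points at height z"""
    d=np.array([c['k1'],0,0,0,0],float)
    uv=np.array(uv,float).reshape(-1,1,2)
    s=cv2.undistortPoints(uv,c['mtx'],d).reshape(-1,2)
    r=np.c_[s,np.ones(len(s))]@c['R']; o=-c['R'].T@c['t']
    k=(np.broadcast_to(z,len(r))-o[2])/r[:,2]
    return o+r*k[:,None]
def w2p(c,X):
    d=np.array([c['k1'],0,0,0,0],float)
    return cv2.projectPoints(np.array(X,float).reshape(-1,1,3),cv2.Rodrigues(c['R'])[0],c['t'].astype(float),c['mtx'],d)[0].reshape(-1,2)
E
python3 - <<'E'
from h import *
for n in('top','side'):
    c=snap(n,n+'0'); print(n,-c['R'].T@c['t'],c['mtx'][0,0],c['k1'])
print(state()['time'])
E
```

```text
pics
top [0.43373157 0.04667523 0.98799187] 452.2243921116741 0.0060494478314261635
side [-0.11466171  0.80585625  0.76116574] 486.6523686058712 -0.08241067450578748
0.1
```

View pics/top0.png

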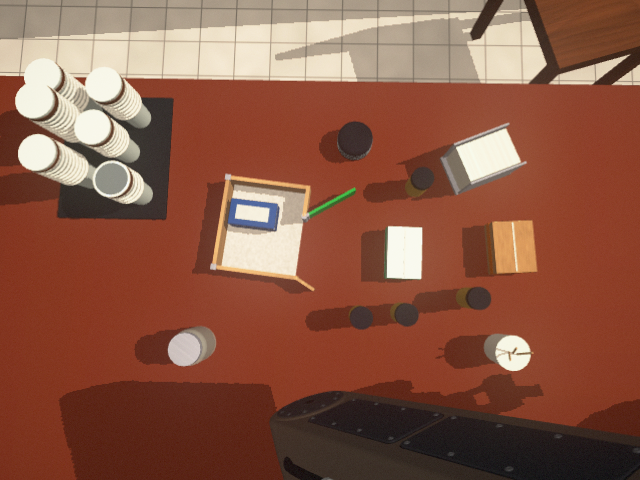

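View pics/side0.png

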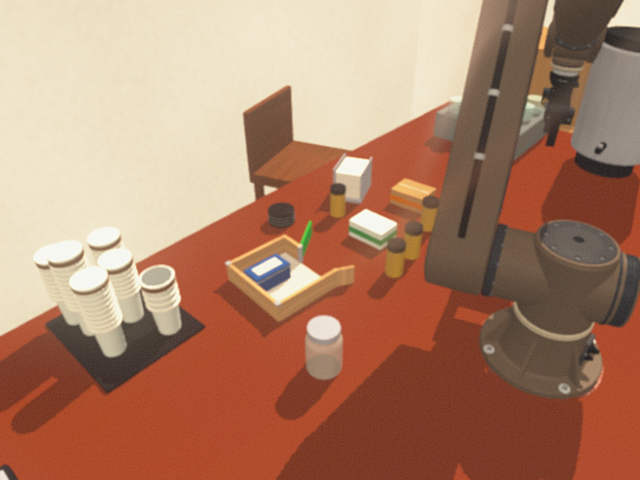

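The top view shows the caddy around (262,227) with its mouth to the right, the green gate (308,215)-(355,190), the white/green pack (404,252) and the orange pack (513,247). Candidates for the round tin (black lids) are (421,179), (361,317), (405,314) and (477,298). (421,179) looks farthest from the base. I'll check it in a close crop.

```bash
python3 - <<'E'
from h import *
c=load('top0'); im=c['image']
cv2.imwrite('pics/c1.png',cv2.resize(im[160:310,200:370],None,fx=4.4,fy=4,interpolation=cv2.INTER_CUBIC)[:600,:748])
cv2.imwrite('pics/c2.png',cv2.resize(im[150:330,350:550],None,fx=4,fy=3.333,interpolation=cv2.INTER_CUBIC)[:600])
for p in[(421,179),(361,317),(405,314),(477,298)]:
    w=p2w(c,[p],.09)[0]; print(p,w,np.hypot(*w[:2]))
E
```

```text
(421, 179) [ 0.6584429  -0.13558944  0.09      ] 0.672258546117562
(361, 317) [ 0.38049993 -0.01728503  0.09      ] 0.3808923327303312
(405, 314) [ 0.38809167 -0.10318248  0.09      ] 0.40157411673337545
(477, 298) [ 0.42202042 -0.24389574  0.09      ] 0.48742831742920834
```

View pics/c1.png

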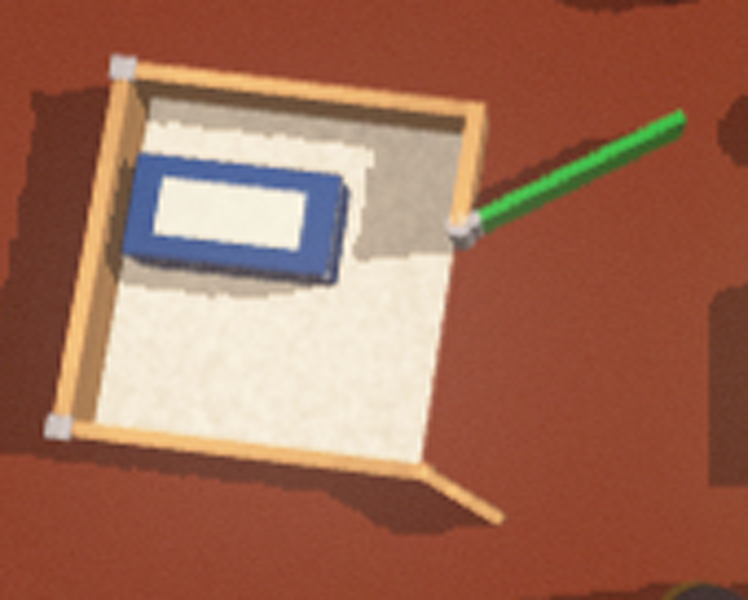

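View pics/c2.png

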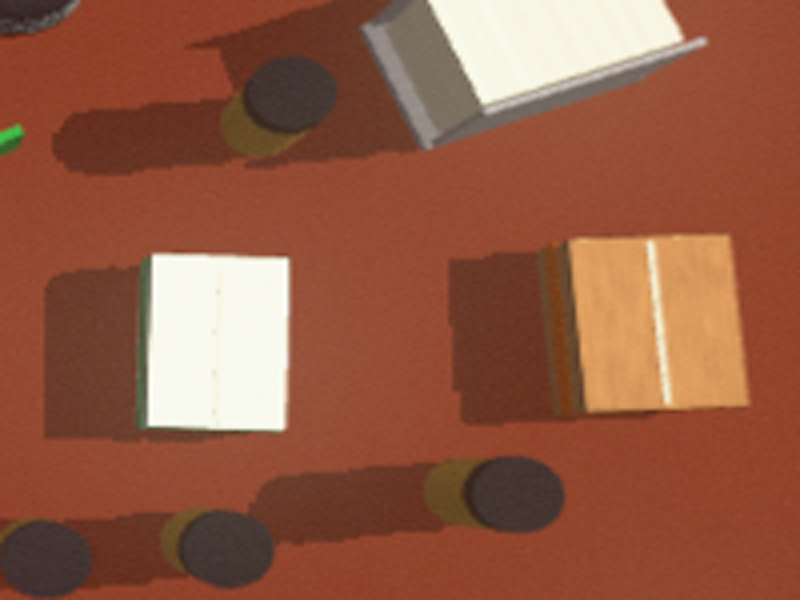

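The crops show the far tin lid at (291,95) in c2, alone next to the napkins, so it is the target. I also read the pack, caddy and blue tin corners from them. Now I'll fit poses.

```bash
cat >> h.py <<'E'
def fit(loc,W):
    loc=np.array(loc,float); W=np.array(W)[:,:2]
    a,b=loc-loc.mean(0),W-W.mean(0)
    th=np.arctan2((a[:,0]*b[:,1]-a[:,1]*b[:,0]).sum(),(a*b).sum())
    R=np.array([[np.cos(th),-np.sin(th)],[np.sin(th),np.cos(th)]])
    t=W.mean(0)-R@loc.mean(0); e=np.linalg.norm(loc@R.T+t-W,axis=1)
    return t,th,e
def rect(a,b): return [(a/2,-b/2),(-a/2,-b/2),(-a/2,b/2),(a/2,b/2)]  # image TL,TR,BR,BL when x=left,y=down
E
python3 - <<'E'
from h import *
c=load('top0')
u1=lambda L:[((x+.5)/4.4-.5+200,(y+.5)/4-.5+160) for x,y in L]
u2=lambda L:[((x+.5)/4-.5+350,(y+.5)/3.3333-.5+150) for x,y in L]
W=p2w(c,u1([(110,57),(487,104),(45,440),(464,233)]),.05)
print('caddy',*fit([(.09,-.1),(-.09,-.1),(.09,.1),(-.086,-.034)],W))
t,th,_=fit([(.09,-.1),(-.09,-.1),(.09,.1),(-.086,-.034)],W)
R=np.array([[np.cos(th),-np.sin(th)],[np.sin(th),np.cos(th)]])
loc=lambda p:(np.array(p)[:2]-t)@R
def sh(n,f): print(n,'world',f[0].round(4),f[1].round(3),'err',f[2].round(4),'| caddy',loc(f[0]).round(4),(f[1]-th).round(3))
sh('blue',fit(rect(.1,.056),p2w(c,u1([(140,154),(346,176),(329,280),(124,252)]),.048)))
sh('small',fit(rect(.072,.108),p2w(c,u2([(150,254),(290,257),(287,431),(147,429)]),.05)))
sh('big',fit(rect(.084,.108),p2w(c,u2([(570,240),(731,235),(748,405),(585,411)]),.05)))
r=p2w(c,u2([(291,95)]),.09)[0]; print('round',r,loc(r))
for n,p in dict(rt1=(361,317),rt2=(405,314),rt3=(477,298)).items():
    w=p2w(c,[p],.09)[0]; print(n,w.round(3),loc(w).round(3))
g=p2w(c,u1([(466,229),(683,118)]),.046); print('gate',g,np.linalg.norm(g[1]-g[0])); d=(loc(g[1])-np.array([-.086,-.034])); print('q',np.arctan2(-d[0],d[1]),np.hypot(*d))
for n,p,z in [('jar',(186,349),.11),('stir',(513,353),.1),('lids',(355,138),.044),('napk',(485,155),.1),('napkcorner',(457,187),.1),('guide end',u1([(502,517)])[0],.05),('tower',(112,181),.142)]:
    w=p2w(c,[p],z)[0]; print(n,w.round(3),loc(w).round(3))
s=state(); print(s['tool_pos'],s['tool_rot'])
E
```

```text
caddy [0.55966321 0.19202194] 1.4536495933195617 [0.00423235 0.00196618 0.00252313 0.00412623]
blue world [0.5887 0.2096] 1.457 err [0.0015 0.0002 0.0001 0.0017] | caddy [ 0.0208 -0.0268] 0.003
small world [ 0.5124 -0.1084] 1.56 err [0.0005 0.0009 0.0002 0.001 ] | caddy [-0.3038  0.0118] 0.106
big world [ 0.5293 -0.3355] 1.624 err [0.001  0.0007 0.0013 0.0004] | caddy [-0.5274 -0.0315] 0.171
round [ 0.66024593 -0.13836979  0.09      ] [-0.31637127 -0.13850919]
rt1 [ 0.38  -0.017  0.09 ] [-0.229  0.153]
rt2 [ 0.388 -0.103  0.09 ] [-0.313  0.136]
rt3 [ 0.422 -0.244  0.09 ] [-0.449  0.086]
gate [[ 0.58371945  0.09862571  0.046     ]
 [ 0.64514269 -0.00454112  0.046     ]] 0.12006752080358776
q 2.2107332447551937 0.12370148339939864
jar [0.315 0.317 0.11 ] [0.095 0.258]
stir [ 0.319 -0.307  0.1  ] [-0.524  0.18 ]
lids [ 0.758 -0.004  0.044] [-0.171 -0.22 ]
napk [ 0.707 -0.262  0.1  ] [-0.434 -0.2  ]
napkcorner [ 0.641 -0.205  0.1  ] [-0.385 -0.127]
guide end [0.433 0.078 0.05 ] [-0.128  0.112]
tower [0.631 0.466 0.142] [ 0.281 -0.039]
[ 0.24608758 -0.57428424  0.22213114] [-3.14060966e+00 -5.99114714e-05  4.04805817e-01]
```

```bash
python3 - <<'E'
from h import *
c=load('top0')
u1=lambda L:[((x+.5)/4.4-.5+200,(y+.5)/4-.5+160) for x,y in L]
L=[(.09,-.1),(-.09,-.1),(.09,.1),(-.086,-.034),(-.082,-.092),(-.09,.1),(-.09,.092),(.082,-.092)]
t,th,e=fit(L,p2w(c,u1([(110,57),(487,104),(45,440),(464,233),(467,118),(418,478),(424,463),(137,78)]),.05))
print(t,th,e.round(4))
open('h.py','a').write(f'''
CT=np.array([{t[0]:.4f},{t[1]:.4f}]); CTH={th:.4f}
CR=np.array([[np.cos(CTH),-np.sin(CTH)],[np.sin(CTH),np.cos(CTH)]])
def C(x,y,z): return [*(CT+CR@np.array([x,y])),z]
def toC(p): return (np.array(p)[:2]-CT)@CR
def D(a=0.):
    a=a+CTH   # tool down, closing axis at caddy y for a=0; a=-pi/2: along caddy x
    return [np.pi,0,a]
def st(m=''):
    s=state(); print(m,'t %.1f'%s['time'],'C',toC(s['tool_pos']).round(4),'z %.4f'%s['tool_pos'][2],'F',np.round(s['ft_force'],1),'gap %.4f'%s['finger_gap'],s['q'][5].__round__(2))
''')
E
python3 - <<'E'
from h import *
H=-np.pi/2
c=load('top0')
u1=lambda L:[((x+.5)/4.4-.5+200,(y+.5)/4-.5+160) for x,y in L]
b=fit(rect(.1,.056),p2w(c,u1([(140,154),(346,176),(329,280),(124,252)]),.048))[0]; bx,by=toC(b); print(bx,by)
for P in (C(bx,.03,.02),C(-.3,0,.02),C(-.53,-.03,.02)): print(inverse_kinematics(P,D(H)))
set_gripper(0.0,20)
move_ptp(C(bx,by+.06,.13),D(H)); st()
line_to(C(bx,by+.06,.02),rate=.2); st()
print(line_to(C(bx,-.022,.02),rate=.08,threshold=10)); st('p')
E
```

```text
[0.56064614 0.19225004] 1.4481540491720293 [0.0038 0.0015 0.0038 0.0045 0.0006 0.0034 0.0022 0.0032]
0.02059301277572242 -0.025742949764421198
[ 2.70712576e-01  6.94544025e-01  1.84781347e+00 -4.44089210e-16
  5.99235157e-01  1.96410523e+00]
[-3.22243040e-01  6.59980218e-01  1.95164975e+00 -8.88178420e-16
  5.29962684e-01  1.37114961e+00]
[-6.76419079e-01  7.39678105e-01  1.72018879e+00 -4.44089210e-16
  6.81725756e-01  1.01697357e+00]
 t 4.6 C [0.0201 0.0339] z 0.1300 F [-0.8 -0.6  0.2] gap 0.0005 1.97
 t 5.3 C [0.0206 0.0338] z 0.0207 F [0.2 0.2 0.3] gap 0.0005 1.97
False
p t 6.1 C [ 0.0206 -0.0219] z 0.0199 F [ 0.6  0.8 -0.4] gap 0.0004 1.93
```

```bash
python3 - <<'E'
from h import *
H=-np.pi/2
print(line_to(C(.0206,-.034,.02),rate=.04,threshold=10)); st('p')
line_to(C(.0206,-.02,.02)); line_to(C(.0206,-.02,.07),rate=.3)
line_to(C(-.058,-.058,.07),rate=.3); line_to(C(-.058,-.058,.02),rate=.2); st()
print(line_to(C(-.026,-.058,.02),rate=.05,threshold=10)); st('p2')
line_to(C(-.035,-.058,.02)); line_to(C(-.035,-.058,.12),rate=.3)
move_ptp(C(-.33,.1,.16),D(H)); st()
c=snap('top','t1'); im=c['image']
L=[]
for a in ([(.082,-.092),(-.082,-.092),(-.082,-.034)],[(.082,-.092),(.082,.092),(-.09,.092)]):
    L.append(np.int32(w2p(c,[C(x,y,.05) for x,y in a])*16))
big=im.copy(); cv2.polylines(big,L,False,(0,0,255),1,cv2.LINE_AA,4)
cv2.imwrite('pics/c3.png',cv2.resize(np.vstack([big[165:290,200:360],im[165:290,200:360]])[:,:],None,fx=3,fy=2.4,interpolation=cv2.INTER_CUBIC))
E
```

```text
True
p t 6.4 C [ 0.0204 -0.0255] z 0.0196 F [ 0.2  0.3 -1.2] gap 0.0007 1.93
 t 7.8 C [-0.0572 -0.0573] z 0.0196 F [1.  1.1 0.4] gap 0.0002 1.79
True
p2 t 8.4 C [-0.0277 -0.0582] z 0.0206 F [ 0.1 -3.5  2.9] gap 0.0007 1.84
 t 10.4 C [-0.3297  0.0994] z 0.1598 F [ 0.1 -0.2 -0.3] gap 0.0002 1.26
```

View pics/c3.png

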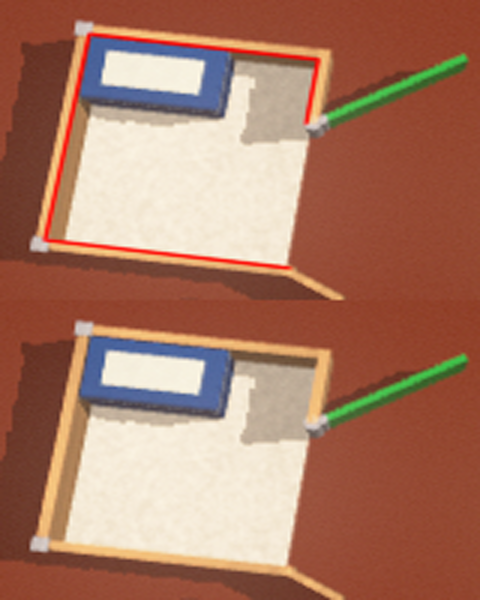

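The overlay fits the caddy rim, and the blue tin now sits in the back/-y corner. Next I'll drag the small pack in.

```bash
python3 - <<'E'
from h import *
H=-np.pi/2
P=np.array([.5124,-.1084]); dn=lambda a:[np.pi,0,a]
set_gripper(.095,15)
move_ptp([*P,.14],dn(1.56+H))
print(line_to([*P,.026],rate=.15,threshold=8)); st('down')
set_gripper(.06,15); st('grip')
line_to(C(-.20,.033,.026),D(H),rate=.1); st('a')
c=snap('top','t2')
print(line_to(C(-.09,.033,.026),rate=.08,threshold=20)); st('b')
E
```

```text
False
down t 13.4 C [-0.3045  0.0109] z 0.0268 F [0.6 0.1 0. ] gap 0.0951 1.25
grip t 13.9 C [-0.3043  0.0109] z 0.0264 F [-0.5  0.3  6.5] gap 0.0719 1.25
a t 15.1 C [-0.1997  0.0326] z 0.0264 F [0.8 2.7 6.4] gap 0.0720 1.56
False
b t 16.7 C [-0.0902  0.0328] z 0.0264 F [-0.  -1.7  7.4] gap 0.0721 1.77
```

```bash
python3 - <<'E'
from h import *
H=-np.pi/2
print(line_to(C(.02,.033,.026),rate=.08,threshold=15)); st('in')
set_gripper(.082); line_to(C(.02,.033,.14),rate=.2)
set_gripper(.095)
P=np.array([.5293,-.3355]); dn=lambda a:[np.pi,0,a]
move_ptp([*P,.14],dn(1.624+H)); st('over big')
c=snap('top','t3'); im=c['image']
cv2.imwrite('pics/c4.png',cv2.resize(im[160:310,200:370],None,fx=4,fy=4,interpolation=cv2.INTER_CUBIC))
E
```

```text
False
in t 18.2 C [0.0196 0.0329] z 0.0263 F [-1.8 -4.1  7.2] gap 0.0721 1.96
over big t 21.9 C [-0.5268 -0.0338] z 0.1400 F [-0.5  0.2 -0. ] gap 0.0947 0.85
```

View pics/c4.png

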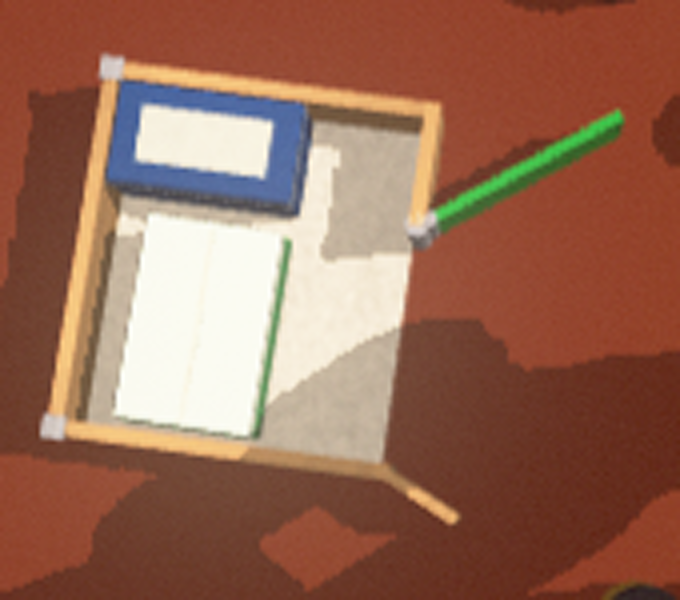

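The small pack stands squarely inside, up near the +y wall. Next is the big pack.

```bash
python3 - <<'E'
from h import *
H=-np.pi/2
p=state()['tool_pos']
hit=line_to([p[0],p[1],.026],rate=.12,threshold=6); st('down %s'%hit)
if not hit:
    set_gripper(.07,15); st('grip')
    line_to(C(-.20,.031,.026),D(H),rate=.13); st('a')
    print(line_to(C(-.082,.031,.026),rate=.07,threshold=15)); st('in')
E
```

```text
down False t 23.0 C [-0.5269 -0.0341] z 0.0267 F [-0.2 -0.  -0.2] gap 0.0950 0.85
grip t 23.4 C [-0.527  -0.0341] z 0.0267 F [-0.8 -0.9  5.9] gap 0.0837 0.85
a t 26.1 C [-0.2003  0.0302] z 0.0266 F [ 1.1 -3.8  7.3] gap 0.0840 1.56
False
in t 27.9 C [-0.0825  0.0307] z 0.0267 F [-1.  -6.3  9.9] gap 0.0838 1.79
```

```bash
python3 - <<'E'
from h import *
H=-np.pi/2
set_gripper(.094); line_to(C(-.0825,.031,.085),rate=.2); 
set_gripper(.06)
move_ptp(C(-.155,.033,.085),D(-np.pi)); st()
line_to(C(-.155,.033,.026),rate=.2)
hit=line_to(C(-.078,.033,.026),rate=.07,threshold=12); st('push %s'%hit)
line_to(C(-.12,.033,.026),rate=.2); line_to(C(-.14,.033,.14),rate=.3)
set_gripper(.08)
move_ptp([.6602,-.1384,.17],[np.pi,0,CTH-np.pi]); st()
c=snap('top','t4'); im=c['image']
cv2.imwrite('pics/c5.png',cv2.resize(im[150:310,200:450],None,fx=3.2,fy=3.2,interpolation=cv2.INTER_CUBIC))
E
```

```text
Traceback (most recent call last):
cell.Unreachable: the arm cannot take that pose within its joint ranges
```

```bash
python3 - <<'E'
from h import *
move_ptp(C(-.155,.033,.085),D(0)); st()
line_to(C(-.155,.033,.026),rate=.2)
hit=line_to(C(-.078,.033,.026),rate=.07,threshold=12); st('push %s'%hit)
line_to(C(-.12,.033,.026),rate=.2); line_to(C(-.14,.033,.14),rate=.3)
set_gripper(.08)
move_ptp([.6602,-.1384,.17],D(0)); st()
c=snap('top','t4'); im=c['image']
cv2.imwrite('pics/c5.png',cv2.resize(im[150:310,200:450],None,fx=3.2,fy=3.2,interpolation=cv2.INTER_CUBIC))
E
```

```text
t 31.1 C [-0.1549  0.0329] z 0.0850 F [ 0.9  0.1 -0.4] gap 0.0599 0.08
push True t 32.4 C [-0.0866  0.0325] z 0.0265 F [ 1.5 -3.3  3. ] gap 0.0601 0.21
 t 34.9 C [-0.3151 -0.1385] z 0.1697 F [-0.3 -0.5  0.5] gap 0.0799 -0.18
```

View pics/c5.png

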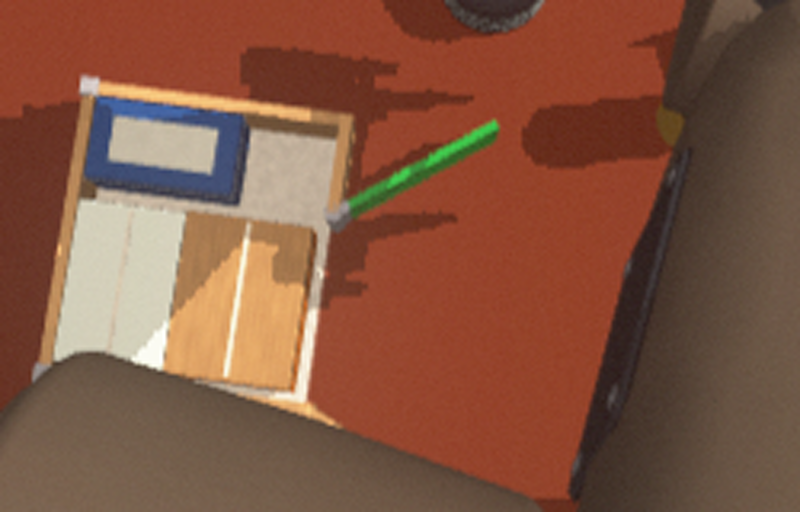

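Both packs are in with the mouth line clear. The nook is free at (295,165) in the crop. Next is the round tin.

```bash
python3 - <<'E'
from h import *
hit=line_to([.6602,-.1384,.068],rate=.15,threshold=6); st('down %s'%hit)
if not hit:
    set_gripper(.03,20); st('grip')
    p=state()['tool_pos']; line_to([p[0],p[1],.15],rate=.2); st('lift')
    line_to(C(-.049,-.062,.15),rate=.2)
    hit=line_to(C(-.049,-.062,.067),rate=.1,threshold=5); st('place %s'%hit)
E
```

```text
down False t 35.7 C [-0.3159 -0.1397] z 0.0689 F [ 0.2 -0.5 -0.7] gap 0.0797 -0.18
grip t 36.4 C [-0.3161 -0.1395] z 0.0682 F [ 0.5 -0.3  1.3] gap 0.0441 -0.18
lift t 37.0 C [-0.316  -0.1389] z 0.1490 F [ 0.1  0.1 -2.2] gap 0.0438 -0.18
place True t 39.3 C [-0.0493 -0.062 ] z 0.0674 F [ 1.3 -0.7  1.8] gap 0.0435 0.24
```

```bash
python3 - <<'E'
from h import *
set_gripper(.07); line_to(C(-.049,-.062,.16),rate=.25); set_gripper(0)
h=np.array([-.086,-.034]); r=.09
def tp(q,ex=0):
    n=np.array([-np.cos(q),-np.sin(q)]); d=.003+.010*abs(n[0])+.012*abs(n[1])+ex
    return C(*(h+r*np.array([-np.sin(q),np.cos(q)])+d*n),.034)
s=tp(2.21,.015)
line_to([s[0],s[1],.16],rate=.25); print(line_to(s,rate=.2,threshold=8)); st('g0')
for q in np.linspace(2.1,0.12,8):
    if line_to(tp(q),rate=.13,threshold=12): st('hit at q=%.2f'%q); break
st('g1')
if q<.13: print(line_to(tp(0,-.006),rate=.04,threshold=6)); st('g2')
E
```

```text
False
g0 t 43.0 C [-0.1376 -0.1151] z 0.0350 F [ 0.4  0.6 -0.1] gap 0.0003 0.09
g1 t 45.9 C [-0.1111  0.0533] z 0.0340 F [1.2 0.  0.4] gap 0.0007 0.17
True
g2 t 46.2 C [-0.1014  0.0545] z 0.0340 F [-0.2 -6.8  3.1] gap 0.0008 0.19
```

```bash
python3 - <<'E'
from h import *
print(line_to(C(-.088,.056,.034),rate=.04,threshold=15)); st('g3')
line_to(C(-.15,.056,.034),rate=.15); line_to(C(-.2,.056,.16),rate=.3)
move_ptp([.3,-.45,.25],D(0)); st()
c=snap('top','t5'); im=c['image']
cv2.imwrite('pics/c6.png',cv2.resize(im[150:300,195:385],None,fx=4,fy=4,interpolation=cv2.INTER_CUBIC))
E
```

```text
True
g3 t 46.4 C [-0.1013  0.0545] z 0.0340 F [ -0.7 -12.7   5. ] gap 0.0006 0.2
 t 49.3 C [-0.6686  0.1796] z 0.2497 F [-0.4  0.4 -0.4] gap 0.0002 -0.98
```

View pics/c6.png

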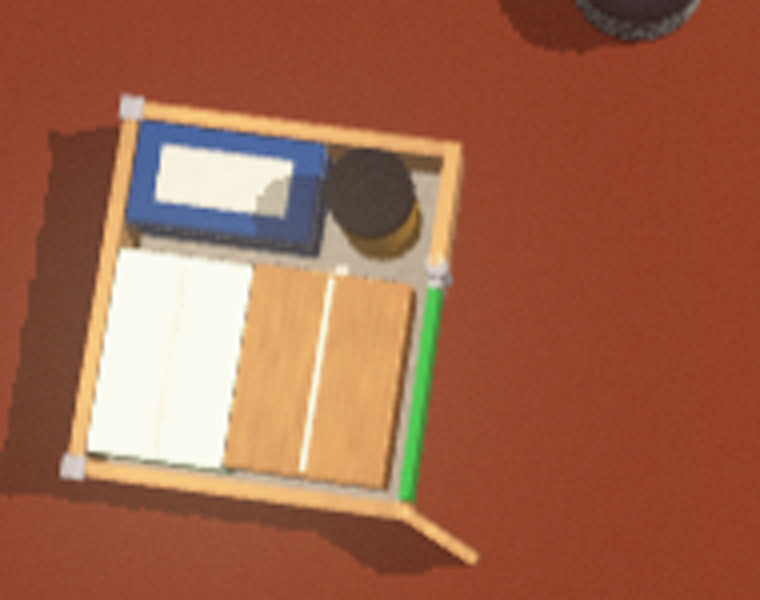

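The picture shows all four items standing upright inside. The gate runs from (436,285) to (407,497), in line with the short front wall, so it is shut against its stop.

```bash
python3 -c "
from h import *
print(hand_in())"
```

```text
the job is handed in; nothing more can be done
None
```

The job is handed in at about 49 s of the 72 s allowed: both packs, the blue tin and the farthest round tin stand upright in the caddy and the gate is shut against its stop, as seen in the last picture; the hand-in call gave no verdict.

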